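# Drop the grinding balls from a trap-bottom hopper into a bowl

### The job

Set the wide terracotta bowl upright and centred on the small raised round stand under the lip of the hopper's chute, and let go of it. Then swing the hopper's trap door fully open with its lever so that all five grinding balls run down into the bowl, swing the lever back until the trap is fully shut, and push the slide bolt fully home to latch it. Spill no balls and leave the other pots, jars and bottles where they are.

Things in the scene. Friction and masses are not known exactly. Their poses are not given: they have to be found in the camera images.
- hopper: Fixed metal hopper on four legs; origin on the table under the middle of its bin. -x is the way its chute discharges, +x its back, z up; the lever is on its -y side. Open-topped bin 108 (x) by 64 mm (y), rim 263 mm up, floor (the trap) 203 mm up. Grey deck with the bolt over the rear rim: x 40 to 85, y -42 to 42, top 269 mm up. Fixed chute below the bin: 64 mm wide, walls 28 mm, sloping down 25 degrees to -x.
- hopper_lip (a point): Middle of the chute's lower edge, on its floor, at (-115, 0, 114) mm in the hopper's frame; its underside there is 109 mm above the table. A bowl on the stand has its rim at 90 mm, and the chute overlaps it by about 27 mm: bring the bowl in level, below the lip, from the hopper's -x side, not straight down.
- hopper_hinge (a point): Point on the trap's hinge axis (parallel to the hopper's y), at (50, -95, 203) mm in the hopper's frame.
- trap (a joint): Trap-door floor of the bin, hinged at its rear (+x) edge and rigidly joined to the lever: 0 rad shut, 0.55 rad fully open, stops at both ends. Opening swings the lever's top towards the hopper's -x. Stiff hinge (0.3 N m of friction, about 3 N at the lever): stays where it is left.
- lever_grip (a point): Middle of the lever's black grip: round level bar 12 mm thick along the hopper's y, free 27 mm either side, 105 mm from the hinge axis. In the hopper's frame at (79, -98, 304) mm when shut (leaning back 0.28 rad), (22, -98, 304) mm fully open, on an arc that rises 4 mm between. Its 12 x 10 mm upright arm is at y -65 mm. Can be pinched from above across x.
- bolt (a joint): Slide bolt on the deck: 0 m drawn back, 0.032 m fully home, stops at both ends. Slides to the hopper's -y against 2 N of friction. Home, its 10 mm rod stands in front of the lever's arm and locks the trap shut; it jams on the arm if the trap is open more than about 0.06 rad. Drawn back (0 to 0.006) at the start.
- bolt_knob (a point): Point on the bolt's upright black knob (round post 16 mm in diameter, its top 13 mm above this point), at (56, 10, 309) mm in the hopper's frame when drawn back, y -22 mm when home. The rod's top is 27 mm below this point. Can be pinched from above across the hopper's x.
- stand_top (a point): Centre of the top of the fixed round stand: disc 70 mm in diameter, its top 40 mm above the table, on a column and a 90 mm diameter foot. It lies about 35 mm beyond the chute's lip, under the line of the chute.
- bowl_center (a point): Centre (half-way up) of the wide, thick-walled terracotta bowl: 50 mm tall, 124 mm outside diameter at the rim and 110 mm at the flat foot, wall 9 mm thick, inside floor 8 mm up; loose, about 0.3 kg, at first on the table. It can be lifted by pinching its wall from above. z axis up through the mouth.
- bowl: The same bowl; origin at the centre of its underside.
- ball0_center (a point): Centre of one of the five white ceramic grinding balls, 24 mm diameter, 26 g, at first lying in the hopper's bin on the trap.
- ball1_center (a point): Centre of one of the five white ceramic grinding balls, 24 mm diameter, 26 g, at first lying in the hopper's bin on the trap.
- ball2_center (a point): Centre of one of the five white ceramic grinding balls, 24 mm diameter, 26 g, at first lying in the hopper's bin on the trap.
- ball3_center (a point): Centre of one of the five white ceramic grinding balls, 24 mm diameter, 26 g, at first lying in the hopper's bin on the trap.
- ball4_center (a point): Centre of one of the five white ceramic grinding balls, 24 mm diameter, 26 g, at first lying in the hopper's bin on the trap.
- glaze_jar: Bystander: glaze jar, 60 mm diameter, 100 mm tall; origin at its underside. Not to be moved.
- cup: Bystander: terracotta cup, 72 mm diameter, 65 mm tall (narrower and taller than the bowl); origin at its underside. Not to be moved.
- lidded_pot: Bystander: terracotta lidded pot, 80 mm diameter, 113 mm tall; origin at its underside. Not to be moved.
- paint_bottle: Bystander: paint bottle, 56 mm diameter, 120 mm tall; origin at its underside. Not to be moved.
Things that resemble listed ones, but are neither listed nor needed, are in the scene too. What is shaped like the bowl but purple is not meant. There is more than one size of the part that bears stand_top; the job needs the larger.

How it is judged:
By the outcome, as a careful person would: the job done as asked, in the order asked, and still so for the second after the job is handed in, with the robot touching nothing.
It also fails if it takes over 64 s, if anything falls off the work surface, if the arm or the gripper's body presses on something with over 40 N, if the wrist force passes 120 N, or if a joint passes its speed limit or range.

### The arm

A 7-joint arm with a two-finger parallel gripper is mounted at the origin on the work surface. World frame = base frame: x ahead of the robot, y to its left, z up, the work surface at z = 0. Lengths are in m, angles in degrees, forces in N, time in s.
With the tool pointing down it reaches from about 0.4 to 0.925 m from the base axis. Payload 4.1 kg.
Tool frame: the origin (TCP) lies midway between the tips of the shut fingers; the grasp point (between the pads) lies 19 mm behind it; z points along the fingers, y is the line along which they close (so a half turn about z gives the same grasp; the last joint's range is limited). The gripper opens to 85 mm and grips with 20 to 120 N. Pads are 22 mm wide; open, the fingers measure 114 mm over their backs; the gripper's body (76 mm by 85 mm) begins 54 mm behind the grasp point. The pads swing forward as they close: fully open they stand 13 mm farther back than shut.
Start: joints at [65.031, 22.827, 2.584, 88.041, -1.071, 69.15, -2.905], TCP at [0.215, -0.614, 0.199] pointing down, gripper open.
Joint ranges: [-161.44, 161.44], [-28.35, 127.94], [-78.24, 83.42], [0, 140.83], [-78.03, 258.03], [13.02, 114.36], [-168.23, 168.23]. Speed limits (degrees/s): [147.25, 147.25, 180, 180, 180, 180, 180].

### API

Orientations are given as a 3x3 rotation matrix whose columns are the frame's x, y, z axes.
In Python, from cell import ctrl, gripper_to, vision gives the robot as it stands. Calls block until the motion is done:
- ctrl.move_ptp(position, orientation): joint-space move of the TCP to a pose.
- ctrl.movel(position, attitude=None, velocity=0.15): straight line of the TCP; attitude=None keeps the orientation; velocity is the mean speed in m/s.
- ctrl.move_j(angles): joint-space move.
- gripper_to(opening): finger opening in m; the grip force is fixed at half the most; returns when the fingers have stopped.
- ctrl.dwell(seconds).
- ctrl.solve_ik(position, orientation): joint angles nearest the present ones, or None.
- vision.camera(name): name is "scene" or "top" or "wrist"; returns a dict with "img" (480x640x3 uint8, red, green, blue), "range_z" (480x640 float32, m along the optical axis (not along the pixel's ray), 0 where there is no reading), "intrinsics" (3x3 intrinsics, pixels), "R" (3x3) and "t" (3): a world point X has camera coordinates R X + t. Camera axes: x right, y down, z forward; pixel columns grow to the right and rows downward; lengths in m; the calibration is good to about 2 mm. A picture is of the moment at which its call begins.
A pose or a line that the arm cannot do raises ctrl.Unreachable and nothing moves.
- ctrl.hand_in(): hands the job in; it is judged then, once.
Readings, each from a call of its own:
- ctrl.read_time(): time.
- ctrl.read_joints(): joint angles.
- ctrl.read_qvel(): joint speeds.
- ctrl.read_joint_torque(): joint torques, N m.
- ctrl.read_eef_pos(): TCP position.
- ctrl.read_tool_rot(): TCP orientation.
- ctrl.read_force(): force on the tool from outside, world axes, zero at the start.
- ctrl.read_wrist_torque(): the same for the moment, N m.
- ctrl.read_finger_gap(): finger opening in m.
- ctrl.read_finger_force(): force on a finger pad.
Only numpy, scipy, OpenCV 4.12 (cv2) and the standard library are available. Lean on these libraries where they do the work, as an engineer would, in place of code of your own. Each camera call takes 0.05 s, during which the arm holds its last target. There are 200 camera calls.

## Working session

There is one attempt and no reset: what is moved stays moved. The work goes in short steps, each a Python script; the robot and the scene stay as the last script left them, time stands still between calls to the robot, and variables do not carry over. Pictures are saved under pics/ and viewed, at most 10 in all, crops included, and the job is handed in when it is done.

```bash
ls; mkdir -p pics; python3 - <<'E'
from cell import ctrl,vision
import cv2,numpy as np
for n in("scene","top"):
    c=vision.camera(n); np.savez(f"pics/{n}0.npz",**c); cv2.imwrite(f"pics/{n}0.png",c["img"][:,:,::-1])
    print(n,c["intrinsics"].tolist(),np.round(c["R"],3).tolist(),np.round(-c["R"].T@c["t"],3),(c["range_z"]>0).mean())
E
```

```text
pics
scene [[470.612712961965, 0.0, 319.7877627949936], [0.0, 470.612712961965, 242.64264358173546], [0.0, 0.0, 1.0]] [[-0.304, 0.953, 0.001], [0.661, 0.212, -0.719], [-0.685, -0.218, -0.695]] [1.419 0.278 1.081] 0.9958463541666667
top [[538.2749775476578, 0.0, 317.11810556475814], [0.0, 538.2749775476578, 247.19708703142174], [0.0, 0.0, 1.0]] [[-0.024, -1.0, 0.001], [-0.99, 0.024, -0.142], [0.142, -0.004, -0.99]] [ 0.351 -0.02   1.515] 0.9958756510416666
```

View pics/top0.png

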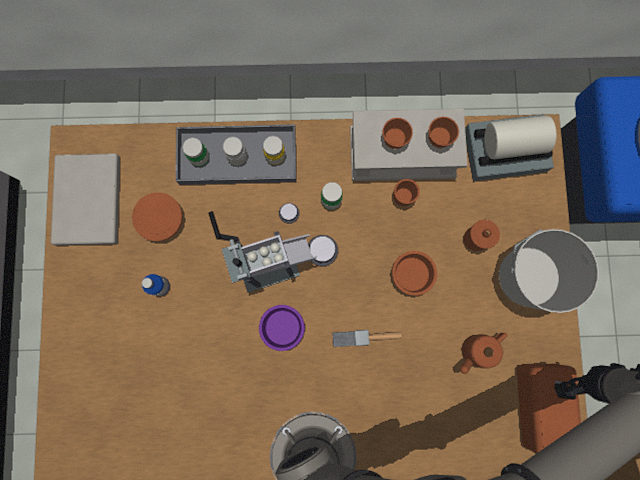

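View pics/scene0.png

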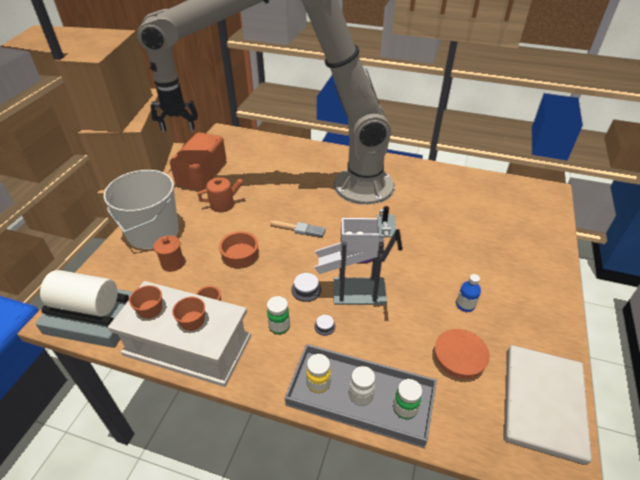

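The top view shows the hopper at about (265,255) discharging to the right, with the stand at (322,249) and the smaller decoy stand at (289,212). The bowl is at (413,273), the lever grip at (213,225) and the knob near (238,262). The scene view agrees. Next I measure in both views.

```bash
cat > h.py <<'E'
import numpy as np,cv2
def load(n):
    return dict(np.load(f"pics/{n}.npz"))
def cloud(c):
    K=c["intrinsics"];v,u=np.mgrid[:480,:640];z=c["range_z"]
    P=np.stack([(u-K[0,2])/K[0,0]*z,(v-K[1,2])/K[1,1]*z,z],-1)
    return (P-c["t"])@c["R"]
def ray(c,u,v):
    d=c["R"].T@np.linalg.inv(c["intrinsics"])@np.array([u,v,1.]);return -c["R"].T@c["t"],d
def onplane(c,u,v,h):
    o,d=ray(c,u,v);return o+d*(h-o[2])/d[2]
def proj(c,X):
    q=c["intrinsics"]@(c["R"]@np.asarray(X)+c["t"]);return q[:2]/q[2]
def tri(rays):
    A=np.zeros((3,3));b=np.zeros(3)
    for o,d in rays:
        d=d/np.linalg.norm(d);M=np.eye(3)-np.outer(d,d);A+=M;b+=M@o
    return np.linalg.solve(A,b)
def circ(p):
    A=np.c_[2*p,np.ones(len(p))];s=np.linalg.lstsq(A,(p**2).sum(1),rcond=None)[0]
    return s[:2],np.sqrt(s[2]+s[:2]@s[:2])
E
python3 - <<'E'
from h import *
for n in("top0","scene0"):
    c=load(n);P=cloud(c);img=c["img"];hsv=cv2.cvtColor(img,cv2.COLOR_RGB2HSV)
    b=onplane(load("top0"),413,273,.05);s=onplane(load("top0"),322,249,.04)
    near=lambda q,r:np.linalg.norm(P[...,:2]-q[:2],axis=-1)<r
    # bowl rim
    m=near(b,.085)&(P[...,2]>.046)&(P[...,2]<.056); q=P[m]
    red=((hsv[...,0]<12)&(hsv[...,1]>110))&near(b,.09)&(P[...,2]>.02)
    ct=max(cv2.findContours(red.astype(np.uint8),0,1)[0],key=cv2.contourArea)
    ch=cv2.convexHull(ct).reshape(-1,2)
    print(n,"bowl rim depth",q.mean(0),m.sum(),"z95",np.percentile(P[red][:,2],[50,95,99]),circ(q[:,:2]))
    if n=="top0":
        w=np.array([onplane(c,*x,.05)[:2] for x in ct.reshape(-1,2)]);print(" contour circ",circ(w))
    m=near(s,.06)&(P[...,2]>.032)&(P[...,2]<.05);q=P[m];print(" stand",np.median(q,0),m.sum(),circ(cv2.convexHull(q[:,:2].astype(np.float32)).reshape(-1,2)))
    hp=onplane(load("top0"),262,255,.26)
    m=near(hp,.11)&(P[...,2]>.255)&(P[...,2]<.275);q=P[m][:,:2].astype(np.float32)
    print(" rim/deck rect",m.sum(),cv2.minAreaRect(q),np.percentile(P[m][:,2],[5,50,95]))
    blk=(img.max(-1)<60)
    m=near(hp,.2)&(P[...,2]>.28)&(P[...,2]<.35)
    k,l,st,ce=cv2.connectedComponentsWithStats(m.astype(np.uint8))
    for i in range(1,k):
        if st[i,4]>8:
            qq=P[l==i];print("  high",ce[i].round(1),st[i],qq.mean(0).round(4),qq.min(0).round(3),qq.max(0).round(3))
    cr=img[180:300,180:360] if n=="top0" else img[190:310,290:470]
    cv2.imwrite(f"pics/{n}c.png",cv2.resize(cr[:,:,::-1],None,fx=4,fy=4,interpolation=2))
a=cv2.imread("pics/top0c.png");b=cv2.imread("pics/scene0c.png")
cv2.imwrite("pics/both.png",cv2.resize(np.vstack([a[:,:720],b[:,:720]]),(450,600)))
E
```

```text
top0 bowl rim depth [ 0.48375708 -0.29062708  0.05014189] 373 z95 [0.04775106 0.05400399 0.05553955] (array([ 0.48417437, -0.29013624]), np.float64(0.05691391366423836))
 contour circ (array([ 0.48445731, -0.28956886]), np.float64(0.05980507861106729))
 stand [ 0.55810738 -0.04141701  0.03962739] 483 (array([ 0.55783145, -0.0406483 ]), np.float64(0.034438709717314))
 rim/deck rect 731 ((0.5245832800865173, 0.12434248626232147), (0.11169721186161041, 0.13896149396896362), 17.43417739868164) [0.25890505 0.26760946 0.27264992]
  high [215.9 226.9] [209 211  18  29 177] [0.5769 0.2047 0.3058] [0.55  0.186 0.28 ] [0.613 0.221 0.315]
  high [235.4 255. ] [228 240  15  33 168] [0.5127 0.1621 0.2951] [0.475 0.149 0.28 ] [0.55  0.18  0.327]
  high [242.2 275.5] [237 272  11   7  42] [0.466  0.1477 0.2878] [0.46  0.137 0.28 ] [0.475 0.16  0.293]
scene0 bowl rim depth [ 0.48799959 -0.28785176  0.04924812] 255 z95 [0.041119   0.0514985  0.05331998] (array([ 0.48795827, -0.2877296 ]), np.float64(0.05699839751279551))
 stand [ 0.56345735 -0.03798101  0.03945861] 359 (array([ 0.56068693, -0.03887198]), np.float64(0.035318760210473664))
 rim/deck rect 537 ((0.5281155109405518, 0.1261022686958313), (0.11709815263748169, 0.13886421918869019), 17.568527221679688) [0.25607939 0.26463497 0.27091128]
  high [384.8 218.4] [379 206  12  30 166] [0.5098 0.1617 0.296 ] [0.466 0.138 0.28 ] [0.553 0.182 0.324]
  high [397.  238.7] [391 229  12  22 136] [0.5821 0.2062 0.3032] [0.554 0.189 0.281] [0.616 0.224 0.312]
```

View pics/top0c.png

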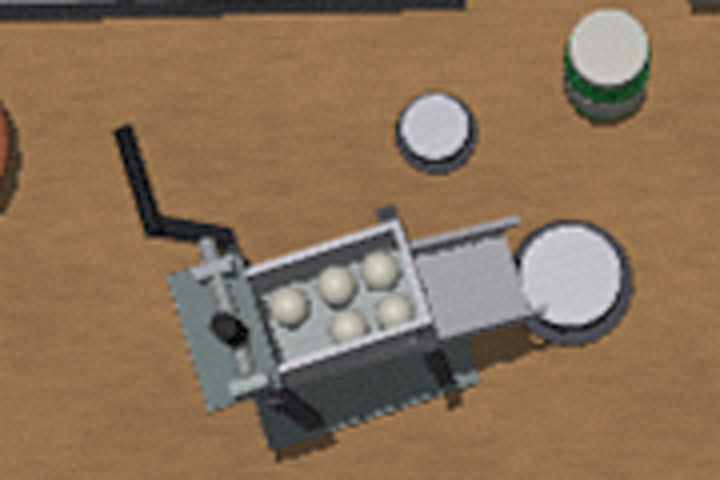

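The crop confirms the bin with five balls, the knob at (237,262), and the lever grip running from (211,212) to (218,238) in full-image pixels. Next I check poses and IK, then hover over the bowl for a wrist measurement.

```bash
cat >> h.py <<'E'
YAW=np.radians(107.5)
HX=np.array([np.cos(YAW),np.sin(YAW),0]);HY=np.array([-HX[1],HX[0],0])
ST=np.array([.5593,-.0398,.040])
HO=ST+.150*HX;HO[2]=0
def H(x,y,z,o=None): return (HO if o is None else o)+(HX*x+HY*y)/1000+np.array([0,0,z/1000])
def down(y): # tool pointing down with closing axis y
    y=np.asarray(y,float);y=y/np.linalg.norm(y);z=np.array([0,0,-1.]);return np.c_[np.cross(y,z),y,z]
A=-(HX-HY)/np.sqrt(2) ; A=A/np.linalg.norm(A)   # radial dir of grasp (away from chute, towards robot)
def tilted(s,deg=8): # tool z along wall, body leaning out along A
    t=np.radians(deg);z=-np.array([0,0,1])*np.cos(t)-A*np.sin(t);y=s*(A*np.cos(t)-np.array([0,0,1])*np.sin(t));return np.c_[np.cross(y,z),y,z]
E
python3 - <<'E'
from h import *
from cell import ctrl,vision
T,S=load("top0"),load("scene0")
print("A",A,"HO",HO)
for nm,X in dict(knob=H(56,10,322),grip_end=H(79,-125,304),grip_mid=H(79,-98,304),lip=H(-115,0,114)).items(): print(nm,X.round(4),proj(T,X).round(1),proj(S,X).round(1))
for nm,uv,h in(("pot",(484,235),.113),("cup",(405,193),.065),("bottle",(332,190),.1),("teapot",(487,350),.08)): print(nm,onplane(T,*uv,h).round(3))
B=np.array([.486,-.289,0])
for s in(1,-1):
    for nm,p,R in(("bowl",B+A*.0535+[0,0,.02],tilted(s)),("bowlup",B+A*.0535+[0,0,.20],tilted(s)),("stand",ST+A*.0535+[0,0,.02],tilted(s)),
        ("stpre",ST-HX*.13+A*.0535+[0,0,.026],tilted(s)),("lev",H(79,-98,285),down(s*HX)),("lev2",H(22,-98,285),down(s*HX)),("levup",H(79,-98,385),down(s*HX)),("knob",H(56,10,291),down(s*HX))):
        q=ctrl.solve_ik(p,R);print(s,nm,None if q is None else np.round(q,0))
print(ctrl.read_tool_rot().round(2).tolist(),ctrl.read_time())
E
```

```text
A [-0.46174861 -0.88701083 -0.        ] HO [0.51419413 0.10325754 0.        ]
knob [0.4878 0.1537 0.322 ] [237.4 264.4] [384.5 204.5]
grip_end [0.6097 0.2162 0.304 ] [211.1 213.1] [398.9 246.9]
grip_mid [0.5839 0.2081 0.304 ] [214.6 224.1] [397.6 239. ]
lip [ 0.5488 -0.0064  0.114 ] [309.8 248.6] [317.2 263.6]
pot [ 0.574 -0.467  0.113]
cup [ 0.704 -0.272  0.065]
bottle [ 0.709 -0.07   0.1  ]
teapot [ 0.274 -0.464  0.08 ]
1 bowl [ 37.  27.   0. 107. -11.  47. -73.]
1 bowlup [ 37.  16.   0.  98.  -9.  68. -77.]
1 stand [  19.   20.  -11.  113.   -5.   45. -105.]
1 stpre [ 25.  26.  -5. 102.  -7.  51. -92.]
1 lev [ 17.  25. -57.  84.  21.  82.  67.]
1 lev2 [ 21.  24. -55.  84.  20.  82.  73.]
1 levup [ 15.  23. -57.  74.  19.  93.  69.]
1 knob [ 30.  10. -59.  98.   9.  77.  77.]
-1 bowl [ 59.  30. -28. 107.   8.  48.  91.]
-1 bowlup [ 60.  18. -28.  97.   0.  68.  95.]
-1 stand [ 38.  22. -34. 112.   7.  46.  64.]
-1 stpre [ 44.  29. -31. 101.   8.  52.  75.]
-1 lev [  16.   24.  -56.   84.   20.   82. -112.]
-1 lev2 [  18.   23.  -50.   84.   17.   81. -105.]
-1 levup [  16.   23.  -59.   74.   20.   94. -112.]
-1 knob [  28.    9.  -56.   98.    8.   77. -102.]
[[0.94, 0.33, -0.0], [0.33, -0.94, 0.0], [-0.0, -0.0, -1.0]] 0.1
```

```bash
python3 - <<'E'
from h import *
from cell import ctrl,vision,gripper_to
B=np.array([.486,-.289,0])
ctrl.move_ptp(B+A*.0535+[0,0,.20],tilted(1))
gripper_to(.045)
c=vision.camera("wrist");np.savez("pics/w1.npz",**c);cv2.imwrite("pics/w1.png",c["img"][:,:,::-1])
P=cloud(c);hsv=cv2.cvtColor(c["img"],cv2.COLOR_RGB2HSV)
m=(np.linalg.norm(P[...,:2]-B[:2],axis=-1)<.085)&(P[...,2]>.046)&(P[...,2]<.056)
q=P[m];print(m.sum(),np.median(q,0),circ(q[:,:2]),ctrl.read_time(),ctrl.read_eef_pos(),-c["R"].T@c["t"])
E
```

```text
4379 [ 0.48726696 -0.29329448  0.04955004] (array([ 0.48305745, -0.29070316]), np.float64(0.05675738775804122)) 1.9917 [ 0.46123364 -0.33652505  0.19997897] [ 0.51284104 -0.3913384   0.37340066]
```

View pics/w1.png

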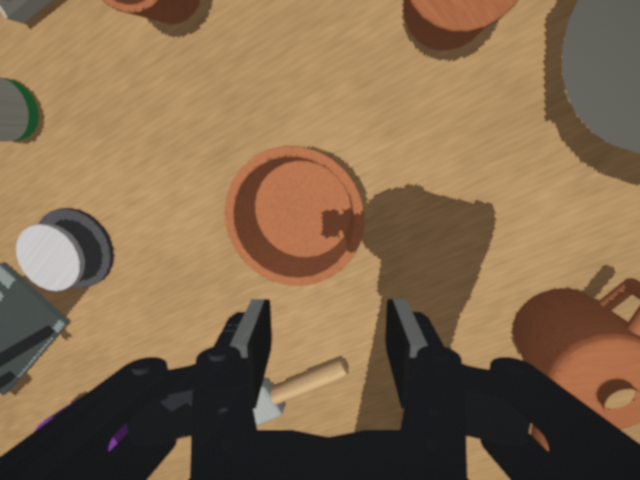

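The wrist view shows the bowl at (297,213) px with its right wall between the finger lines. All three views agree to about 3 mm, so I grasp and lift.

```bash
python3 - <<'E'
from h import *
from cell import ctrl,vision,gripper_to
B=np.array([.4845,-.2903,0]);R=tilted(1);z=R[:,2]
p=B+A*.0535+[0,0,.021]
ctrl.movel(p-z*.06,velocity=.25);ctrl.movel(p,velocity=.1)
print(ctrl.read_force())
gripper_to(0.0);print("gap",ctrl.read_finger_gap(),ctrl.read_finger_force(),ctrl.read_force())
ctrl.movel(p+[0,0,.06],velocity=.1)
print("gap",ctrl.read_finger_gap(),ctrl.read_force(),ctrl.read_time())
for n in("scene","top","wrist"):
    c=vision.camera(n);np.savez(f"pics/{n}2.npz",**c)
    P=cloud(c);hsv=cv2.cvtColor(c["img"],cv2.COLOR_RGB2HSV);red=(hsv[...,0]<12)&(hsv[...,1]>100)
    m=red&(np.linalg.norm(P[...,:2]-B[:2],axis=-1)<.085)&(P[...,2]>.098)&(P[...,2]<.13)
    q=P[m]
    if len(q)>30:
        M=np.c_[q[:,:2]-B[:2],np.ones(len(q))];s=np.linalg.lstsq(M,q[:,2],rcond=None)[0]
        print(n,len(q),circ(q[:,:2]),"z",np.median(q[:,2]),"tilt deg",np.degrees(s[:2]))
    cv2.imwrite(f"pics/{n}2.png",c["img"][:,:,::-1])
E
```

```text
[0.76282038 0.97773226 0.12017032]
gap 0.00014553638252795 0.0 [-0.21690251  0.57008204  0.09126328]
gap 3.4814165992050463e-05 [0.79138976 0.59715839 1.47130973] 4.625
```

View pics/wrist2.png

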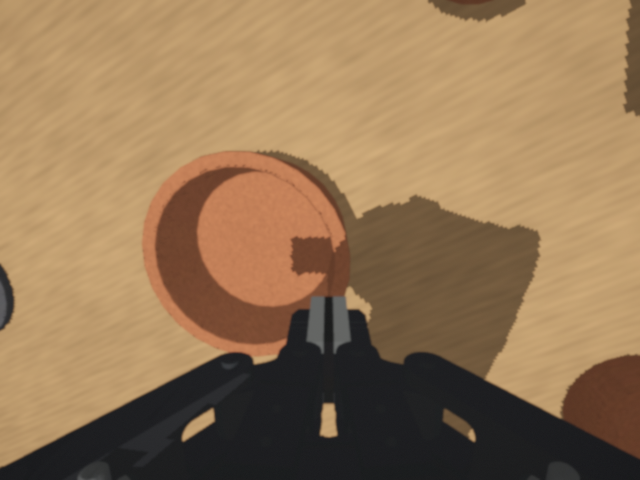

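The fingers closed on nothing: tips are at (328,300) px and the bowl at (247,250) px. I check geometry by projecting the TCP into this view.

```bash
python3 - <<'E'
from h import *
from cell import ctrl
e=ctrl.read_eef_pos();R=ctrl.read_tool_rot();print("eef",e,R.round(3).tolist())
c=load("wrist2");P=cloud(c)
print("cam",(-c["R"].T@c["t"]).round(3),"tcp px",proj(c,e),"B px",proj(c,[.4845,-.2903,.05]))
for n in("wrist2","top2","scene2"):
    d=load(n);Q=cloud(d);m=(np.linalg.norm(Q[...,:2]-np.array([.4845,-.2903]),axis=-1)<.09)&(Q[...,2]>.046)&(Q[...,2]<.054)
    print(n,m.sum(),circ(Q[m][:,:2]))
print("range tip",P[300:345:8,318].round(3).tolist())
for k in(0,.03,.06):print(proj(c,e+R[:,2]*k))
E
```

```text
eef [ 0.4592047  -0.33727075  0.08011335] [[0.887, -0.457, 0.063], [-0.462, -0.878, 0.125], [-0.002, -0.139, -0.99]]
cam [ 0.511 -0.392  0.253] tcp px [326.87466307 285.52417975] B px [241.35557464 259.45284159]
wrist2 8582 (array([ 0.48361212, -0.29078242]), np.float64(0.05658336434861149))
top2 293 (array([ 0.48420494, -0.28993554]), np.float64(0.05682465000405202))
scene2 242 (array([ 0.48788712, -0.28791297]), np.float64(0.05721292996803592))
range tip [[0.467, -0.344, 0.12], [0.467, -0.346, 0.128], [0.467, -0.346, 0.134], [0.466, -0.347, 0.14], [0.466, -0.348, 0.144], [0.465, -0.348, 0.148]]
[326.87466307 285.52417975]
[326.95354472 264.96334672]
[327.01393984 249.22110332]
```

```bash
python3 - <<'E'
from h import *
from cell import ctrl
e=ctrl.read_eef_pos();R=ctrl.read_tool_rot()
c=load("wrist2");P=cloud(c)
print("table z wrist",np.median(P[20:60,100:300,2]))
for n in("wrist2","scene2"):
    c=load(n);P=cloud(c);L=(P-e)@R   # tool coords
    m=(abs(L[...,0])<.016)&(abs(L[...,1])<.03)&(L[...,2]>-.12)&(L[...,2]<.015)&(c["range_z"]>0)
    q=L[m];print(n,m.sum(),np.sort(q[:,2])[-12:].round(4),proj(c,e))
    i=np.argsort(q[:,2])[-8:];print(q[i].round(3).tolist())
u,v=proj(c,e).astype(int);cv2.imwrite("pics/sc2c.png",cv2.resize(c["img"][v-60:v+40,u-65:u+65,::-1],None,fx=5,fy=5,interpolation=2))
E
```

```text
table z wrist -0.0003954383894099622
wrist2 21924 [-0.037  -0.0369 -0.0369 -0.0368 -0.0368 -0.0367 -0.0366 -0.0366 -0.0365
 -0.0365 -0.0364 -0.0363] [326.87466307 285.52417975]
[[0.01, 0.002, -0.037], [0.01, 0.002, -0.037], [0.01, -0.004, -0.037], [0.01, 0.0, -0.037], [0.01, -0.001, -0.037], [0.01, 0.004, -0.037], [0.01, 0.007, -0.036], [0.01, 0.002, -0.036]]
scene2 162 [-0.0417 -0.0411 -0.0408 -0.0403 -0.0402 -0.0388 -0.0373 -0.0372 -0.0353
 -0.0348 -0.0336 -0.0325] [226.39854155 228.12647228]
[[0.004, -0.014, -0.04], [0.009, -0.004, -0.039], [0.007, -0.012, -0.037], [0.011, -0.006, -0.037], [-0.001, -0.01, -0.035], [0.008, -0.006, -0.035], [0.011, 0.001, -0.034], [-0.008, -0.004, -0.033]]
```

View pics/sc2c.png

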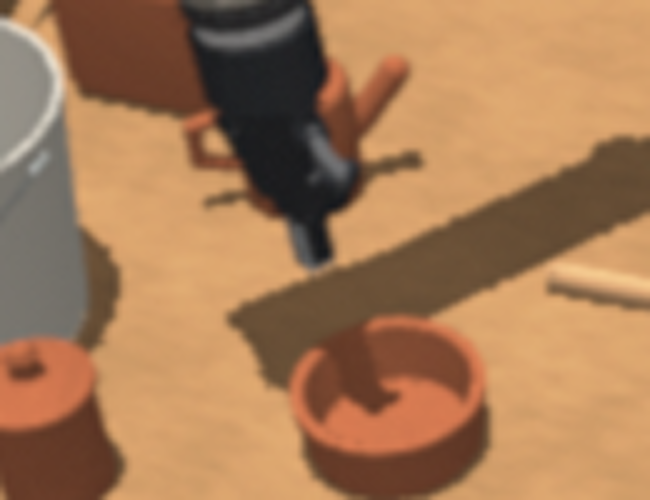

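Both cameras show the real fingertips about 36 mm behind the reported TCP along tool z, while the lateral offset is nil. The crop shows the tips hanging well above the rim. I correct every target by that amount and retry.

```bash
cat >> h.py <<'E'
TOFF=.036  # real fingertips lie this far behind the reported TCP (measured)
def tip(p,R): return np.asarray(p)+R[:,2]*TOFF
E
python3 - <<'E'
from h import *
from cell import ctrl,vision,gripper_to
B=np.array([.4845,-.2903,0]);R=tilted(1);z=R[:,2]
p=tip(B+A*.0535+[0,0,.021],R)
print(ctrl.solve_ik(p,R))
gripper_to(.045)
ctrl.movel(p-z*.02,velocity=.1);print(ctrl.read_force());ctrl.movel(p,velocity=.05)
print(ctrl.read_force(),ctrl.read_eef_pos()-p)
gripper_to(0.0);print("gap",ctrl.read_finger_gap(),ctrl.read_finger_force(),ctrl.read_force())
if ctrl.read_finger_gap()>.004:
  ctrl.movel(p+[0,0,.06],velocity=.1)
  print("gap",ctrl.read_finger_gap(),ctrl.read_force(),ctrl.read_time())
  for n in("scene","top","wrist"):
    c=vision.camera(n);np.savez(f"pics/{n}3.npz",**c)
    P=cloud(c);hsv=cv2.cvtColor(c["img"],cv2.COLOR_RGB2HSV);red=(hsv[...,0]<12)&(hsv[...,1]>100)
    m=red&(np.linalg.norm(P[...,:2]-B[:2],axis=-1)<.085)&(P[...,2]>.095)&(P[...,2]<.13)
    q=P[m]
    if len(q)>30:
        M=np.c_[q[:,:2]-B[:2],np.ones(len(q))];s=np.linalg.lstsq(M,q[:,2],rcond=None)[0]
        print(n,len(q),circ(q[:,:2]),"z at centre",s[2],"tilt deg along A, perp",np.degrees([s[:2]@A[:2],s[0]*-A[1]+s[1]*A[0]]))
E
```

```text
[ 37.31706676  29.99715185  -0.89268681 108.41194507 -10.88763621
  43.37739586 -72.91991672]
[0.98287294 0.54327883 0.36608041]
[-0.64193597  0.21175578 -0.22657271] [-0.00015122  0.00016015 -0.00032583]
gap 0.00837836152143411 59.40594792366028 [0.2521571  0.70486115 2.86926041]
gap 0.008355004082473097 [-0.49045211  0.34266099 -2.76112893] 7.9
scene 382 (array([ 0.48828493, -0.28870172]), np.float64(0.05636462190919358)) z at centre 0.10463913318493434 tilt deg along A, perp [-0.56242958  0.22030373]
top 458 (array([ 0.48322621, -0.29077112]), np.float64(0.056275611307167704)) z at centre 0.1071651260840793 tilt deg along A, perp [-0.40161351 -0.98332281]
wrist 25327 (array([ 0.48338869, -0.29376828]), np.float64(0.0553592684269415)) z at centre 0.10564789094161638 tilt deg along A, perp [1.74961307 0.82975844]
```

Bowl held level (tilt < 1°, full weight on the wrist). I bring it in below the lip.

```bash
python3 - <<'E'
from h import *
from cell import ctrl,vision,gripper_to
B=np.array([.4845,-.2903,0]);R=tilted(1)
p=tip(B+A*.0535+[0,0,.021],R)
g=p+np.array([.0736,.2499,0])
ctrl.movel(g-HX*.13+[0,0,.055],velocity=.2)
ctrl.movel(g-HX*.11+[0,0,.0485],velocity=.1)
ctrl.movel(g+[0,0,.0485],velocity=.1)
print(ctrl.read_force(),ctrl.read_finger_gap(),ctrl.read_time())
for n in("scene","top","wrist"):
    c=vision.camera(n);np.savez(f"pics/{n}4.npz",**c)
    P=cloud(c);hsv=cv2.cvtColor(c["img"],cv2.COLOR_RGB2HSV);red=(hsv[...,0]<12)&(hsv[...,1]>100)
    m=red&(np.linalg.norm(P[...,:2]-ST[:2],axis=-1)<.085)&(P[...,2]>.088)&(P[...,2]<.104)
    q=P[m];print(n,len(q),circ(q[:,:2]) if len(q)>30 else 0,np.percentile(q[:,2],[50,95,99]) if len(q) else 0)
c=load("scene4");cv2.imwrite("pics/sc4.png",cv2.resize(c["img"][200:320,240:400,::-1],None,fx=5,fy=5,interpolation=2))
E
```

```text
[ 0.22343895 -0.00551382 -3.48739536] 0.008271722522360192 10.65
scene 298 (array([ 0.56252533, -0.04140604]), np.float64(0.05668185604527008)) [0.09570696 0.09974996 0.10091286]
top 269 (array([ 0.55760914, -0.04302108]), np.float64(0.05629536108478523)) [0.09780037 0.10202345 0.10274739]
wrist 22853 (array([ 0.5577855 , -0.04508313]), np.float64(0.0557510014455775)) [0.09714971 0.09836996 0.09884178]
```

View pics/sc4.png

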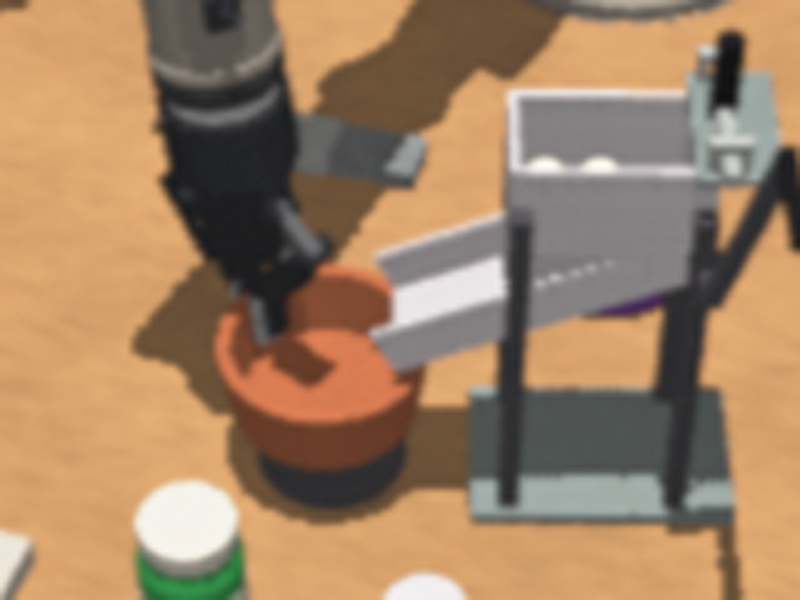

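The view shows the bowl rim (about (320,300) in the crop) under the chute lip and over the stand. It sits about 2 mm short of centre, so I correct, lower by feel and release.

```bash
python3 - <<'E'
from h import *
from cell import ctrl,vision,gripper_to
B=np.array([.4845,-.2903,0]);R=tilted(1)
g=tip(B+A*.0535+[0,0,.021],R)+np.array([.0736-.0006,.2499+.002,0])
f0=ctrl.read_force()[2]
for h in(.0485,.0445,.0425,.0415,.0405,.0395,.0385,.0375,.0365):
    ctrl.movel(g+[0,0,h],velocity=.05)
    f=ctrl.read_force()[2]
    if f-f0>2.5:break
print("h",h,f0,f)
gripper_to(.04);print(ctrl.read_force(),ctrl.read_finger_gap())
ctrl.movel(g+[0,0,h]-R[:,2]*.09,velocity=.12)
ctrl.movel(g+[0,0,h]-R[:,2]*.18+A*.03,velocity=.25)
for n in("scene","top","wrist"):
    c=vision.camera(n);np.savez(f"pics/{n}5.npz",**c)
    P=cloud(c);hsv=cv2.cvtColor(c["img"],cv2.COLOR_RGB2HSV);red=(hsv[...,0]<12)&(hsv[...,1]>100)
    m=red&(np.linalg.norm(P[...,:2]-ST[:2],axis=-1)<.085)&(P[...,2]>.084)&(P[...,2]<.096)
    q=P[m];M=np.c_[q[:,:2]-ST[:2],np.ones(len(q))];print(n,len(q),circ(q[:,:2]),np.percentile(q[:,2],[50,95]))
print(ctrl.read_time())
E
```

```text
h 0.0395 -2.2940757323696763 5.459721250224256
[ 0.07247161 -0.32113613 -0.55893165] 0.03978762282906655
scene 298 (array([ 0.5613379 , -0.03886178]), np.float64(0.056564796974500654)) [0.08884549 0.09287238]
top 326 (array([ 0.55699254, -0.04028344]), np.float64(0.056694773240921995)) [0.08972909 0.09405488]
wrist 4717 (array([ 0.55621693, -0.04201193]), np.float64(0.05602001406536699)) [0.08936073 0.09063125]
14.3
```

Bowl is centred within ~1 mm, with its rim at 90 mm. Now I go above the lever with one close look at grip and knob.

```bash
python3 - <<'E'
from h import *
from cell import ctrl,vision,gripper_to
R=down(-HX)
e=ctrl.read_eef_pos();e[2]=.42;ctrl.movel(e,velocity=.3)
p=tip(H(79,-98,385),R)
ctrl.move_ptp(p,R)
c=vision.camera("wrist");np.savez("pics/w6.npz",**c);cv2.imwrite("pics/w6.png",c["img"][:,:,::-1])
gripper_to(.045)
P=cloud(c);L=np.stack([(P-HO)@HX,(P-HO)@HY,P[...,2]],-1)*1000
blk=c["img"].max(-1)<90
print(ctrl.read_joints().round(0),ctrl.read_time())
for nm,x0,y0 in(("grip",79,-98),("knob",56,10)):
    m=(abs(L[...,0]-x0)<25)&(abs(L[...,1]-y0)<(20))&(L[...,2]>(300 if nm=="grip" else 310))&(L[...,2]<335)
    print(nm,m.sum(),np.median(L[m],0).round(1) if m.any() else 0,np.percentile(L[m],[3,97],axis=0).round(1).tolist() if m.any() else 0)
m=(L[...,2]>260)&(L[...,2]<275)&(L[...,0]>-70)&(L[...,0]<35)&(abs(L[...,1])<50);print("rim y ext",m.sum(),np.percentile(L[m],[2,98],axis=0).round(1).tolist() if m.any() else 0)
E
```

```text
[  -7.   17.  -22.   78.    6.   86. -101.] 16.8
grip 1329 [ 80.5 -98.7 308.8] [[74.8, -116.9, 304.9], [86.0, -79.2, 310.6]]
knob 718 [ 58.5  -1.2 321.6] [[51.5, -5.5, 311.3], [65.4, 8.5, 323.0]]
rim y ext 781 [[-51.7, -34.1, 260.3], [33.4, 28.5, 264.4]]
```

View pics/w6.png

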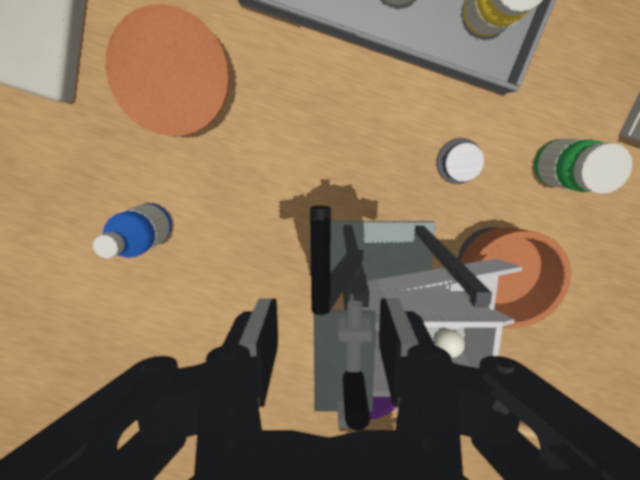

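Wrist view: grip bar vertical at (320,260), knob at (355,400). The hopper's origin should shift by about (+2, −2.5) mm. I pinch the lever and open the trap.

```bash
cat >> h.py <<'E'
HO=HO+.002*HX-.0025*HY
RD=down(-HX)
def lev(th,y=-98): return tip(H(50+105*np.sin(.28-th),y,203+105*np.cos(.28-th)-19),RD)
E
python3 - <<'E'
from h import *
from cell import ctrl,vision,gripper_to
ctrl.movel(lev(0)+[0,0,.03],velocity=.2);ctrl.movel(lev(0),velocity=.08)
print("f",ctrl.read_force())
gripper_to(0);print("gap",ctrl.read_finger_gap(),ctrl.read_force())
if ctrl.read_finger_gap()>.008:
    for th in np.linspace(.0,.55,8)[1:]:
        ctrl.movel(lev(th),velocity=.1);print(round(th,2),(ctrl.read_force()@HX).round(1),ctrl.read_force()[2].round(1))
    th=.57
    while th<.62:
        ctrl.movel(lev(th),velocity=.05);f=ctrl.read_force()@HX;print(th,f)
        if f>12:break
        th+=.012
    ctrl.dwell(1.)
c=vision.camera("top");np.savez("pics/top7.npz",**c);cv2.imwrite("pics/top7.png",cv2.resize(c["img"][180:300,180:360,::-1],None,fx=4,fy=4,interpolation=2))
print(ctrl.read_time(),((ctrl.read_eef_pos()-HO)@HX)*1000)
E
```

```text
f [ 0.42100089  0.31666613 -0.54734386]
gap 0.010095841710310175 [0.30560135 0.02305522 1.21640411]
0.08 2.3 1.0
0.16 3.7 5.3
0.24 2.6 7.1
0.31 2.6 9.0
0.39 1.6 7.0
0.47 3.0 6.4
0.55 2.9 5.3
0.57 5.454258743309652
0.582 6.8808514830638074
0.594 8.376337268480146
0.606 9.811028265476752
0.618 11.607358959658697
22.2833 21.890049993064004
```

View pics/top7.png

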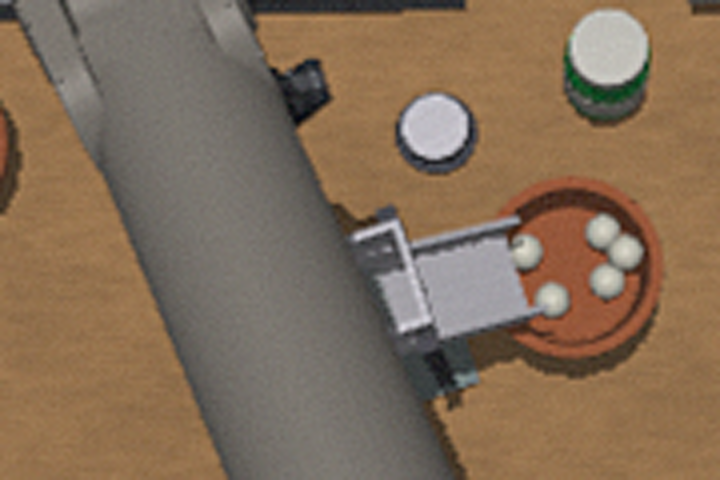

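All five balls are in the bowl: (603,230), (625,250), (607,280), (552,300) and (525,252) in the crop. I swing the lever back to its shut stop, then latch the bolt.

```bash
python3 - <<'E'
from h import *
from cell import ctrl,vision,gripper_to
for th in np.linspace(.55,0,5): ctrl.movel(lev(th),velocity=.12)
th=-.015
while th>-.09:
    ctrl.movel(lev(th),velocity=.05);f=ctrl.read_force()@HX
    if f<-12:break
    th-=.015
print("shut",th,f,((ctrl.read_eef_pos()-HO)@HX)*1000,ctrl.read_time())
gripper_to(.045)
e=ctrl.read_eef_pos();e[2]+=.08;ctrl.movel(e,velocity=.25)
k=lambda y,z:tip(H(56.5,y,z),RD)
ctrl.movel(k(4,345),velocity=.2)
ctrl.movel(k(4,291),velocity=.12);print("f",ctrl.read_force())
gripper_to(0);print("gap",ctrl.read_finger_gap(),ctrl.read_force())
if ctrl.read_finger_gap()>.01:
    ctrl.movel(k(-22,291),velocity=.1);print("hy",ctrl.read_force()@HY)
    y=-23
    while y>-31:
        ctrl.movel(k(y,291),velocity=.05);f=ctrl.read_force()@HY
        if f>10:break
        y-=1
    print("home",y,f,((ctrl.read_eef_pos()-HO)@HY)*1000)
    gripper_to(.04)
    e=ctrl.read_eef_pos();e[2]+=.07;ctrl.movel(e,velocity=.2)
    c=vision.camera("wrist");np.savez("pics/w8.npz",**c)
    P=cloud(c);L=np.stack([(P-HO)@HX,(P-HO)@HY,P[...,2]],-1)*1000
    for nm,x0,y0,z0 in(("grip",79,-98,300),("knob",56,-15,310)):
        m=(abs(L[...,0]-x0)<25)&(abs(L[...,1]-y0)<25)&(L[...,2]>z0)&(L[...,2]<330)
        print(nm,m.sum(),np.percentile(L[m],[3,50,97],axis=0).round(1).tolist() if m.any() else 0)
    cv2.imwrite("pics/w8.png",c["img"][:,:,::-1])
print(ctrl.read_time())
E
```

```text
shut -0.09 -7.914045631423422 78.45258672672452 24.85
f [ 0.80315277 -0.1307951   0.32679512]
gap 0.014657118060834534 [ 0.03343961 -0.06368832  4.63107615]
hy 0.1060106275760477
home -27 11.118166070610366 -23.60056752104949
grip 2795 [[72.9, -121.6, 304.5], [78.0, -99.5, 308.7], [83.8, -74.6, 310.5]]
knob 970 [[49.2, -29.7, 311.3], [56.0, -24.1, 321.7], [62.8, -15.7, 323.1]]
29.9833
```

View pics/w8.png

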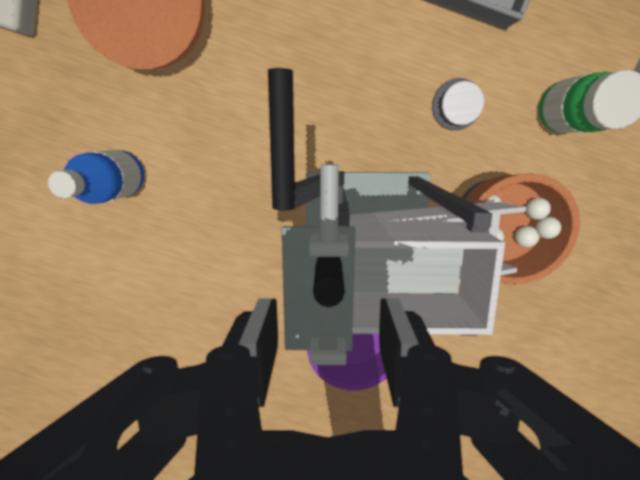

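The view shows the rod (325,200) past the lever arm, the knob at its end stop, the lever back at its shut position, and five balls in the bowl.

```bash
python3 - <<'E'
from cell import ctrl
print(ctrl.hand_in())
E
```

```text
the job is handed in; nothing more can be done
None
```

I've handed the job in: the bowl is centred on the larger stand holding all five balls, the trap is shut against its stop, the bolt is fully home, and the robot's clock read about 30 s.

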